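# Dock the ward handhelds and switch on charging

## Task

Put every handheld from the grey return rack into the charging cradle of its own colour: set its foot into the slot leaning, then push it upright until it snaps under the catch and stands by itself. When all of them are snapped in, press the orange lever of the power unit down until it stays down, and leave the tumbler, notebook and telephone where they are.

Things in the scene. Friction and masses are not known exactly. Their poses are not given: they have to be found in the camera images.
- mid_blue (a point): Centre of the blue handheld: rigid blue plate 150 mm long (z, foot at -75, top edge at +75), 68 wide (y), 14 thick (x), 0.16 to 0.3 kg, black screen on its -x face. It starts in the return rack, leaning 30 degrees from upright, top towards the robot, z up along it; its upper 55 mm stand free there and can be pinched by the thickness.
- seat_blue (a point): Middle of the slot floor of the blue cradle, 12 mm above the desk; z up, x away from the robot, y along the row. Slot 73.5 mm long (y), its ends chamfered from 34 up, 17 wide at the floor (x -8.5 to 8.5). Rear wall upright, 42 high. Front wall slopes 30 degrees from upright towards the robot: mouth x -33 to 8.5 at 42 high. Set in along the slope, a handheld stays leaning by itself, 30 to 40 degrees, top towards the robot.
- mid_green (a point): Centre of the green handheld: rigid green plate 150 mm long (z, foot at -75, top edge at +75), 68 wide (y), 14 thick (x), 0.16 to 0.3 kg, black screen on its -x face. It starts in the return rack, leaning 30 degrees from upright, top towards the robot, z up along it; its upper 55 mm stand free there and can be pinched by the thickness.
- seat_green (a point): Middle of the slot floor of the green cradle, 12 mm above the desk; z up, x away from the robot, y along the row. Slot 73.5 mm long (y), its ends chamfered from 34 up, 17 wide at the floor (x -8.5 to 8.5). Rear wall upright, 42 high. Front wall slopes 30 degrees from upright towards the robot: mouth x -33 to 8.5 at 42 high. Set in along the slope, a handheld stays leaning by itself, 30 to 40 degrees, top towards the robot.
- mid_yellow (a point): Centre of the yellow handheld: rigid yellow plate 150 mm long (z, foot at -75, top edge at +75), 68 wide (y), 14 thick (x), 0.16 to 0.3 kg, black screen on its -x face. It starts in the return rack, leaning 30 degrees from upright, top towards the robot, z up along it; its upper 55 mm stand free there and can be pinched by the thickness.
- seat_yellow (a point): Middle of the slot floor of the yellow cradle, 12 mm above the desk; z up, x away from the robot, y along the row. Slot 73.5 mm long (y), its ends chamfered from 34 up, 17 wide at the floor (x -8.5 to 8.5). Rear wall upright, 42 high. Front wall slopes 30 degrees from upright towards the robot: mouth x -33 to 8.5 at 42 high. Set in along the slope, a handheld stays leaning by itself, 30 to 40 degrees, top towards the robot.
- mid_red (a point): Centre of the red handheld: rigid red plate 150 mm long (z, foot at -75, top edge at +75), 68 wide (y), 14 thick (x), 0.16 to 0.3 kg, black screen on its -x face. It starts in the return rack, leaning 30 degrees from upright, top towards the robot, z up along it; its upper 55 mm stand free there and can be pinched by the thickness.
- seat_red (a point): Middle of the slot floor of the red cradle, 12 mm above the desk; z up, x away from the robot, y along the row. Slot 73.5 mm long (y), its ends chamfered from 34 up, 17 wide at the floor (x -8.5 to 8.5). Rear wall upright, 42 high. Front wall slopes 30 degrees from upright towards the robot: mouth x -33 to 8.5 at 42 high. Set in along the slope, a handheld stays leaning by itself, 30 to 40 degrees, top towards the robot.
- dock: Grey base plate, 400 x 100 x 6 mm, under the cradles. Behind each slot a post, 24 mm wide, face at slot x = 8.5; on top a hood 30 wide reaching over the slot to x = -21.5, 154 to 164 above the slot floor, so nothing goes in upright from above. Under the hood a sprung steel roller along y, 46 long, 24 thick, axis at x = -16.5, underside 147 above the slot floor.
- catch_blue (a joint): Lift of the blue cradle's catch roller: 0 at rest, up to 0.012 m. A leaning handheld, pushed upright (towards +x, at its front 80 to 110 mm above the slot floor, 4 to 15 N), lifts it about 3 mm with its top edge, snaps past (the roller drops, the force falls) and then stands upright, held between roller and post, centre 75 mm above the slot floor.
- catch_green (a joint): Lift of the green cradle's catch roller: 0 at rest, up to 0.012 m. A leaning handheld, pushed upright (towards +x, at its front 80 to 110 mm above the slot floor, 4 to 15 N), lifts it about 3 mm with its top edge, snaps past (the roller drops, the force falls) and then stands upright, held between roller and post, centre 75 mm above the slot floor.
- catch_yellow (a joint): Lift of the yellow cradle's catch roller: 0 at rest, up to 0.012 m. A leaning handheld, pushed upright (towards +x, at its front 80 to 110 mm above the slot floor, 4 to 15 N), lifts it about 3 mm with its top edge, snaps past (the roller drops, the force falls) and then stands upright, held between roller and post, centre 75 mm above the slot floor.
- catch_red (a joint): Lift of the red cradle's catch roller: 0 at rest, up to 0.012 m. A leaning handheld, pushed upright (towards +x, at its front 80 to 110 mm above the slot floor, 4 to 15 N), lifts it about 3 mm with its top edge, snaps past (the roller drops, the force falls) and then stands upright, held between roller and post, centre 75 mm above the slot floor.
- tray: Grey return rack, 405 mm long (y), origin on the desk at the foot of its leaning board, in the middle of its length. x points away from the robot. The board leans 30 degrees towards the robot from the rack's floor (8 mm above the desk) and supports the lower 92 mm of the handhelds; a front lip 50 mm high, parallel to the board and 16.5 mm from it, keeps their feet in; dividers 5 mm thick, 70 mm high, at y = 0, +-98 and +-196 mm part it into four bays.
- lever (a joint): Angle of the power unit's orange lever: 0 = up, as at the start; grows as its free end (towards the robot) is pressed down, to 0.50 = fully down at its stop. A spring lifts it; from about 0.4 a detent holds it down. Takes 2 to 12 N at the pad.
- lever_pad (a point): Middle of the top of the orange lever's pad (45 mm along the lever's own x, 50 mm wide), 91 mm above the desk when up and about 42 mm lower when down. The pivot lies 88 mm from it in the lever's +x direction (away from the robot), 6 mm lower; the lever turns about y. Beneath the pad is only the unit's 12 mm base plate; the white unit's cheeks, 97 mm high, begin 38 mm beyond this point in +x.
- tumbler: Bystander: cream drinking tumbler, 72 mm across, 150 mm high; origin at the centre of its underside.
- notebook: Bystander: thick red notebook lying flat, 150 x 105 x 30 mm; origin at the centre of its underside.
- telephone: Bystander: black desk telephone, 160 x 130 x 63 mm; origin at the centre of its underside.
There are look-alikes about, which are no part of the job. What is meant by the part that bears mid_green is not white, and is the larger of those in its own colour.

How it is judged:
By the outcome, as a careful person would: the job done as asked, in the order asked, and still so for the second after the job is handed in, with the robot touching nothing.
Of pda_blue, pda_green, pda_yellow, pda_red only 3 to 4 are there at a start; the rules pass over those that are not, and their reading is None.
At some moment in a run one of pda_blue, pda_green, pda_yellow, pda_red may be knocked a few centimetres aside while the robot is not near it.
It also fails if it takes over 200 s, if anything falls off the work surface, if the arm or the gripper's body presses on something with over 40 N, if the wrist force passes 120 N, or if a joint passes its speed limit or range.

## Robot

A 6-joint arm with a two-finger parallel gripper is mounted at the origin on the work surface. World frame = base frame: x ahead of the robot, y to its left, z up, the work surface at z = 0. Lengths are in m, angles in rad, forces in N, time in s.
With the tool pointing down it reaches from about 0.35 to 0.725 m from the base axis. Payload 4.3 kg.
Tool frame: the origin (TCP) lies at the very end of the fingers, on their centre line; the grasp point (between the pads) lies 19 mm behind it (ctrl.grip_depth is the distance from the TCP to the grasp point, in m); z points along the fingers, y is the direction in which the jaws open and shut (so a half turn about z gives the same grasp; the last joint's range is limited). The gripper opens to 85 mm and grips with 20 to 120 N. Pads are 22 mm wide; open, the fingers measure 114 mm over their backs; the gripper's body (76 mm by 85 mm) begins 54 mm behind the grasp point. The pads swing forward as they close: fully open they stand 13 mm farther back than shut.
Start: joints at [-0.11, 0.377, 0.081, 1.274, 0, 1.46], TCP at [0.575, 0, 0.231] pointing down, gripper open.
Joint ranges: [-2.72, 2.72], [-0.84, 1.66], [-1.02, 1.22], [-1.77, 2.12], [-1.37, 1.28], [-3.14, 3.14]. Speed limits (rad/s): [2.57, 2.57, 3.14, 3.14, 3.14, 3.14].

## Interface

Orientations are given as a rotation vector (axis times angle).
In Python, from workcell import ctrl gives the robot as it stands. The module is installed in compiled form; this text tells all that it offers.
- The arm moves only by the tool apply_moves, never from a script. Its argument "steps" is text: rows parted by semicolons, each of 4 numbers parted by spaces: the shift along the tool's x, y, z in mm, then the turn about the tool's z in rad. A call has exactly 8 rows; each row is the pose to reach, as a shift and turn from the pose commanded when the call began, along the tool's axes at that moment; what a row does not reach only later rows make up. A row lasts 1/10 s, in which the tool goes at most 50 mm and 8.59 degrees, less where a joint would pass 70% of its speed; a pose out of reach is approached as far as the arm can. A call with a gripper value outside its range is refused whole. "fingers" is the opening in per cent of the stroke, from 0 (shut) to 100 (fully open), set as the call begins (left out, the last holds). The fingers move at their own pace and stop on an object; "force" is the grip in N (left out, the last holds). Time passes only in rows, so rows that repeat a pose let the fingers close, or fill a call up. It gives the time, the measured TCP pose, the force and the opening at its end, in the units of the state.
- ctrl.state(): the state, without advancing time (a new reading comes with each control period).
- ctrl.get_image(name): name is "scene" or "side" or "wrist"; returns a dict with "image" (384x512x3 uint8, red, green, blue), "fx", "fy", "cx", "cy" (pixels), "k1" (the pictures are not rectified: a ray, as slopes to the right and down, at radius r is drawn at 1 + k1 r^2 times it, then the intrinsics apply), "pose" (4x4, takes a point from camera to world coordinates); the wrist camera has in their place "T_tool_cam" (4x4, takes a point from camera to tool coordinates, whose origin is the TCP and whose axes are the flange's). Camera axes: x right, y down, z forward; pixel columns grow to the right and rows downward; lengths in m; the calibration is good to about 2 mm. A picture is of the moment at which its call begins: read the wrist's pose just before it. There is no depth.
- ctrl.hand_in(): hands the job in, once; it reports no verdict.
The state is a dict: "time": time; "joint_positions": joint angles; "qd": joint speeds; "joint_efforts": joint torques, N m; "eef_pos": TCP position; "eef_rot": TCP orientation; "contact_force": force on the tool from outside, world axes, zero at the start; "torque": the same for the moment, N m; "gripper_width": finger opening in m.
Only numpy, scipy, OpenCV 4.12 (cv2) and the standard library are available. Lean on these libraries where they do the work, as an engineer would, in place of code of your own. Each camera call takes 0.05 s, during which the arm holds its last target. There are 200 camera calls.

## Working session

There is one attempt and no reset: what is moved stays moved. The work goes in short steps, Python scripts to look and compute and a tool call to move; the robot and the scene stay as the last step left them, time stands still between calls to the robot, and variables do not carry over. Pictures are saved under pics/ and viewed, about 12 in all and at most 16, crops included, and the job is handed in when it is done.

Besides the shell and the picture viewer there is one more tool, called after "Emit:" by a JSON object that holds its "op" and its "data", one argument or row to a line. apply_moves: Moves the arm, as the interface text tells. Its arguments: {"type":"object","properties":{"steps":{"type":"string"},"fingers":{"type":"number"},"force":{"type":"number"}},"required":["steps"]}

```bash
mkdir -p pics; ls; cat > h.py <<'E'
import numpy as np, cv2
from workcell import ctrl
from scipy.spatial.transform import Rotation as R
def snap(name,fn,crop=None,scale=1):
    s=ctrl.state(); d=ctrl.get_image(name)
    if name=='wrist':
        T=np.eye(4);T[:3,:3]=R.from_rotvec(s['eef_rot']).as_matrix();T[:3,3]=s['eef_pos'];d['pose']=T@np.array(d['T_tool_cam'])
    np.savez('pics/'+fn+'.npz',**d)
    im=d['image'][:,:,::-1]
    if crop: im=im[crop[1]:crop[3],crop[0]:crop[2]]
    cv2.imwrite('pics/'+fn+'.png',cv2.resize(im,None,fx=scale,fy=scale,interpolation=cv2.INTER_CUBIC)); return d
def load(fn): return dict(np.load('pics/'+fn+'.npz'))
def proj(d,P):
    T=np.linalg.inv(np.array(d['pose']));p=np.atleast_2d(P)@T[:3,:3].T+T[:3,3]
    s=p[:,:2]/p[:,2:];s=s*(1+d['k1']*(s**2).sum(1,keepdims=True))
    return s*[d['fx'],d['fy']]+[d['cx'],d['cy']]
def ray(d,uv):
    q=(np.array(uv,float)-[d['cx'],d['cy']])/[d['fx'],d['fy']];s=q.copy()
    for _ in range(20): s=q/(1+d['k1']*(s**2).sum())
    T=np.array(d['pose']);return T[:3,3],T[:3,:3]@np.r_[s,1]
def atz(d,uv,z):
    o,v=ray(d,uv);return o+v*(z-o[2])/v[2]
E
python3 - <<'E'
from h import *
import cv2
a=snap('scene','s0');b=snap('side','d0');c=snap('wrist','w0')
for d in(a,b,c): print(d['fx'],d['cx'],d['k1'],np.round(d['pose'],3).tolist())
s=ctrl.state();print(s)
E
```

```text
pics
377.20649616819037 254.08243747168055 -0.05333366694869052 [[0.037, 0.679, -0.733, 1.434], [0.999, -0.035, 0.019, -0.026], [-0.013, -0.733, -0.68, 0.991], [0.0, 0.0, 0.0, 1.0]]
441.4705847005137 253.92381509506384 -0.16800134231422434 [[0.961, -0.196, 0.196, 0.239], [-0.277, -0.635, 0.721, -1.008], [-0.017, -0.747, -0.664, 1.085], [0.0, 0.0, 0.0, 1.0]]
322.17115769298664 256.3466433219103 -0.015485761502569632 [[1.0, 0.0, -0.002, 0.575], [-0.0, -0.965, -0.261, 0.066], [-0.002, 0.261, -0.965, 0.373], [0.0, 0.0, 0.0, 1.0]]
{'time': 0.15, 'joint_positions': array([-1.10295550e-01,  3.77952340e-01,  7.99471412e-02,  1.27440668e+00,
        1.84337227e-05,  1.46047904e+00]), 'qd': array([ 6.53128903e-04, -2.70838268e-03,  4.35602404e-03,  1.03664576e-03,
        1.58315923e-05,  2.43490311e-04]), 'joint_efforts': array([ 1.00972400e-03, -4.64035428e+01,  2.70170492e+01,  1.39211598e-02,
       -6.30224304e-05,  7.89257683e-06]), 'eef_pos': array([5.74501251e-01, 6.96141388e-05, 2.30548484e-01]), 'eef_rot': array([-2.22051714e+00, -2.22056537e+00,  1.56275209e-03]), 'contact_force': array([0.26994372, 0.50882139, 0.40330745]), 'torque': array([ 0.01052712, -0.03473435,  0.03333834]), 'gripper_width': 0.08516251532786874}
```

View images.

View pics/s0.png

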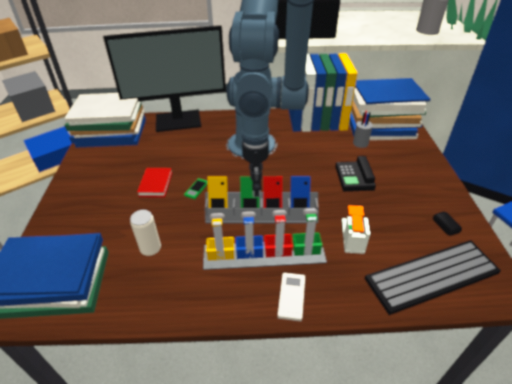

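View pics/d0.png

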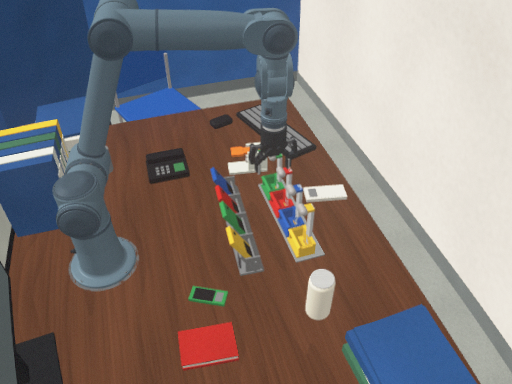

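The rack in the scene picture holds yellow (217,190), green (248,190), red (272,190) and blue (300,190). The cradles, left to right, are yellow (221,247), blue (250,245), red (278,243) and green (307,243). There are two look-alikes: a small green device flat on the desk (196,188) and a white one (291,296). The green handheld meant is the larger one in the rack, not white. An enlarged crop will confirm this.

```bash
python3 - <<'E'
from h import *
d=load('s0');im=d['image'][:,:,::-1]
cv2.imwrite('pics/s0c.png',cv2.resize(im[165:275,175:385],None,fx=3.8,fy=3.8,interpolation=cv2.INTER_CUBIC))
d=load('d0');im=d['image'][:,:,::-1]
cv2.imwrite('pics/d0c.png',cv2.resize(im[125:315,180:360],None,fx=3.15,fy=3.15,interpolation=cv2.INTER_CUBIC))
E
```

```text
(no output)
```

View pics/s0c.png

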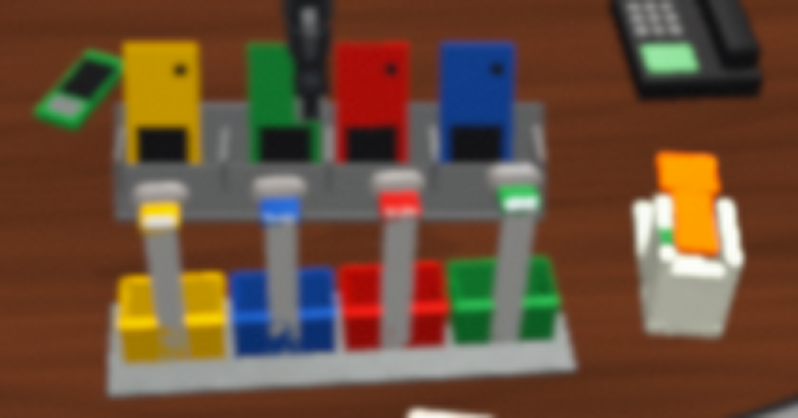

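View pics/d0c.png

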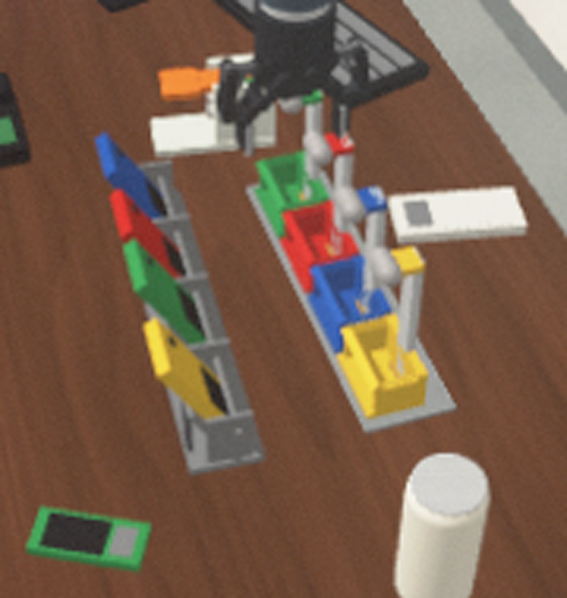

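Four handhelds are present. The green one in the rack (about 74 px wide in the crop, plain green) is larger than the small look-alike lying flat. So the rack one is meant. Now measuring from both views.

```bash
python3 - <<'E'
from h import *
s=load('s0');d=load('d0')
S=lambda u,v:(175+u/3.8,165+v/3.8)
D=lambda u,v:(180+u/3.15,125+v/3.15)
for n,l,r in(('y',(123,42),(199,42)),('g',(248,44),(322,44)),('r',(336,42),(410,42)),('b',(440,43),(516,43))):
    a,b=atz(s,S(*l),.145),atz(s,S(*r),.145);print(n,a.round(3),b.round(3),np.linalg.norm(a-b).round(3))
for n,p in dict(dockRL=(108,394),dockRR=(577,370),dockFL=(112,302),dockFR=(563,318)).items(): print(n,atz(s,S(*p),.006).round(3))
for n,p in dict(RL=(364,430),RR=(456,406),FarL=(247,188)).items(): print('side dock',n,atz(d,D(*p),.006).round(3))
for n,p in dict(y=(161,214),b=(281,207),r=(400,202),g=(520,197)).items(): print('hoodcap rear top?',n,atz(s,S(*p),.172).round(3))
for n,p in dict(y=(408,260),b=(371,198),r=(340,142),g=(313,96)).items(): print('side hood',n,atz(d,D(*p),.176).round(3))
# tray corners side
for n,p in dict(a=(191,472),b=(262,459)).items(): print('tray',n,atz(d,D(*p),0).round(3))
for n,p in dict(padL=(656,153),padR=(718,153),padFL=(659,190),padFR=(718,190)).items(): print(n,atz(s,S(*p),.091).round(3))
for n,p in dict(a=(158,68),b=(158,97),c=(215,70),e=(215,97)).items(): print('padside',n,atz(d,D(*p),.091).round(3))
E
```

```text
y [ 0.401 -0.163  0.145] [ 0.405 -0.093  0.145] 0.071
g [ 0.411 -0.047  0.145] [0.414 0.021 0.145] 0.068
r [0.412 0.034 0.145] [0.416 0.102 0.145] 0.068
b [0.418 0.13  0.145] [0.422 0.2   0.145] 0.07
dockRL [ 0.699 -0.174  0.006]
dockRR [0.692 0.225 0.006]
dockFL [ 0.597 -0.176  0.006]
dockFR [0.635 0.223 0.006]
side dock RL [ 0.595 -0.178  0.006]
side dock RR [ 0.696 -0.177  0.006]
side dock FarL [0.59  0.215 0.006]
hoodcap rear top? y [ 0.65  -0.118  0.172]
hoodcap rear top? b [ 0.647 -0.023  0.172]
hoodcap rear top? r [0.646 0.072 0.172]
hoodcap rear top? g [0.645 0.168 0.172]
side hood y [ 0.651 -0.125  0.176]
side hood b [ 0.649 -0.029  0.176]
side hood r [0.649 0.065 0.176]
side hood g [0.648 0.15  0.176]
tray a [ 0.417 -0.175  0.   ]
tray b [ 0.488 -0.179  0.   ]
padL [0.518 0.318 0.091]
padR [0.521 0.374 0.091]
padFL [0.565 0.31  0.091]
padFR [0.568 0.362 0.091]
padside a [0.522 0.371 0.091]
padside b [0.508 0.312 0.091]
padside c [0.588 0.346 0.091]
padside e [0.573 0.292 0.091]
```

View pics/w0.png

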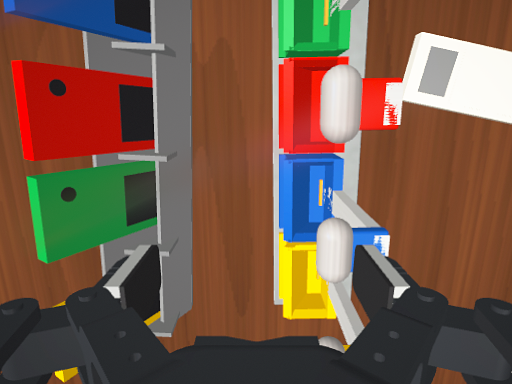

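The wrist view is sharp. Red roller is at (341,104), blue roller at (334,249), and the slots are visible. Next I'll fit the dock and overlay the model as a check.

```bash
python3 - <<'E'
from h import *
w=load('w0');im=w['image'].astype(int)
P=[]
for box in((318,60,365,148),(314,214,355,286)):
    x0,y0,x1,y1=box;c=im[y0:y1,x0:x1];m=((c.max(2)-c.min(2))<20)&(c.max(2)>120)
    n,l,st,ce=cv2.connectedComponentsWithStats(m.astype(np.uint8));k=1+st[1:,4].argmax()
    u0,v0,ww,hh=st[k,:4];uv=(x0+u0+ww/2-.5,y0+v0+hh/2-.5);P.append(atz(w,uv,.171));print(st[k],uv,P[-1].round(4))
v=P[0]-P[1];yaw=np.arctan2(-v[0],v[1]);print('pitch',np.linalg.norm(v),'yaw',yaw)
yaw=.0175
ex=np.array([np.cos(yaw),np.sin(yaw),0]);ey=np.array([-np.sin(yaw),np.cos(yaw),0])
big=cv2.resize(w['image'][0:330,150:400,::-1],None,fx=1.8*1.33,fy=1.8,interpolation=cv2.INTER_CUBIC)
big=cv2.resize(w['image'][0:330,150:400,::-1],None,fx=1.8,fy=1.8,interpolation=cv2.INTER_CUBIC)
mid=(P[0]+P[1])/2
for k,off in dict(g=1.5,r=.5,b=-.5,y=-1.5).items():
    seat=mid+16.5e-3*ex+ey*off*np.linalg.norm(v);seat[2]=.012;print(k,seat.round(4))
    for pts in([(-33,-36.75,42),(8.5,-36.75,42),(8.5,36.75,42),(-33,36.75,42)],[(-8.5,-36.75,0),(8.5,-36.75,0),(8.5,36.75,0),(-8.5,36.75,0)]):
        q=proj(w,[seat+(a*ex+b*ey+np.array([0,0,c]))*1e-3 for a,b,c in pts])
        cv2.polylines(big,[((q-[150,0])*1.8).astype(int)],1,(255,255,255),1)
cv2.imwrite('pics/ov.png',big)
E
```

```text
[   3    0   44   88 3029] (np.float64(342.5), np.float64(103.5)) [0.6262 0.069  0.171 ]
[   2    0   39   72 2302] (np.float64(335.0), np.float64(249.5)) [ 0.6276 -0.0264  0.171 ]
pitch 0.09541949811971039 yaw 0.015411183198210214
g [0.6409 0.1647 0.012 ]
r [0.6425 0.0693 0.012 ]
b [ 0.6442 -0.0261  0.012 ]
y [ 0.6459 -0.1215  0.012 ]
```

View pics/ov.png

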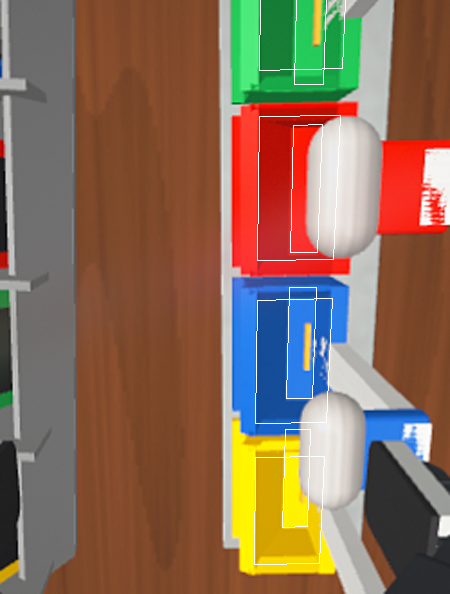

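```bash
python3 - <<'E'
from h import *
w=load('w0')
for n,ps in dict(r=((14,61),(23,160)),g=((28,178),(40,262))).items():
    a,b=[atz(w,p,.145) for p in ps];print(n,a.round(4),b.round(4),np.linalg.norm(a-b),'mid',((a+b)/2).round(4),'yaw',np.arctan2(-(a-b)[0],(a-b)[1]))
big=w['image'][0:290,0:200,::-1];cv2.imwrite('pics/w0l.png',cv2.resize(big,None,fx=2.05,fy=2.05,interpolation=cv2.INTER_CUBIC))
print(ctrl.grip_depth)
E
```

```text
r [0.4129 0.0973 0.145 ] [0.4067 0.031  0.145 ] 0.06659041151426202 mid [0.4098 0.0642 0.145 ] yaw -0.09248882174183214
g [0.4079 0.0178 0.145 ] [ 0.4048 -0.0492  0.145 ] 0.06711906794294281 mid [ 0.4064 -0.0157  0.145 ] yaw -0.046039861450082306
0.0187
```

Handheld centres by wrist agree with the scene view to about 4 mm. Green and red are only about 13 mm apart, so I'll take blue and yellow first. The tool can only point down. I'll therefore grip the plates across their 68 mm width, with the jaws along y, which keeps the lean.

Emit:
{"op": "apply_moves", "data": {
  "steps": "40 -40 -30 -0.15;80 -85 -30 -0.3;120 -130 -30 -0.45;165 -175 -30 -0.6;165 -175 -30 -0.75;165 -175 -30 -0.9;165 -175 -30 -1.05;165 -175 -30 -1.2",
  "fingers": 100,
  "force": 60
}}

```text
time: 0.95
eef_pos: [0.3994, 0.1654, 0.2612]
eef_rot: [-0.567, -3.09, 0.0]
contact_force: [0.4, 0.5, -0.3]
gripper_width: 0.0854
```

Emit:
{"op": "apply_moves", "data": {
  "steps": "0 0 0 -0.15;0 0 0 -0.31;0 0 0 -0.31;0 0 0 -0.31;0 0 0 -0.31;0 0 0 -0.31;0 0 0 -0.31;0 0 0 -0.31"
}}

```text
time: 1.75
eef_pos: [0.4, 0.165, 0.2613]
eef_rot: [0.096, 3.14, -0.0]
contact_force: [-0.2, -1.1, 0.0]
gripper_width: 0.0852
```

```bash
python3 - <<'E'
from h import *
s=ctrl.state();print(s['joint_positions'],s['eef_pos'],R.from_rotvec(s['eef_rot']).as_matrix().round(3))
d=snap('wrist','w1')
E
```

```text
[ 2.44352346e-01  8.11112698e-02 -2.24001375e-01  1.26564416e+00
 -5.55127130e-05  3.05695768e-01] [0.40004131 0.16496433 0.2612881 ] [[-0.998  0.061  0.   ]
 [ 0.061  0.998 -0.   ]
 [-0.    -0.    -1.   ]]
```

View pics/w1.png

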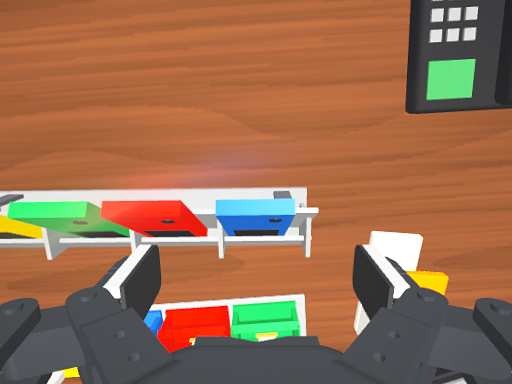

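Blue's top edge runs from about (216,208) to (295,208), the red one from (102,208) to (180,208), and the green from (12,209) to (86,209).

```bash
python3 - <<'E'
from h import *
w=load('w1');im=w['image'].astype(int)
for u in (240,270): print('col',u,[tuple(im[v,u]) for v in range(195,214)])
print('row204',[(u,tuple(im[204,u])) for u in list(range(211,221))+list(range(289,300))])
for n,ps in dict(b=((295,208),(216,208)),r=((181,208),(103,208)),g=((87,209),(12,209))).items():
    a,b=[atz(w,p,.145) for p in ps];print(n,a.round(4),b.round(4),np.linalg.norm(a-b),'mid',((a+b)/2).round(4),'yaw',np.arctan2(-(a-b)[0],(a-b)[1]))
print(w['pose'][:3,3])
E
```

```text
col 240 [(np.int64(237), np.int64(237), np.int64(237)), (np.int64(237), np.int64(237), np.int64(237)), (np.int64(239), np.int64(237), np.int64(237)), (np.int64(231), np.int64(236), np.int64(248)), (np.int64(158), np.int64(227), np.int64(255)), (np.int64(97), np.int64(220), np.int64(255)), (np.int64(104), np.int64(221), np.int64(255)), (np.int64(105), np.int64(221), np.int64(255)), (np.int64(104), np.int64(221), np.int64(255)), (np.int64(101), np.int64(221), np.int64(255)), (np.int64(102), np.int64(221), np.int64(255)), (np.int64(100), np.int64(220), np.int64(255)), (np.int64(101), np.int64(221), np.int64(255)), (np.int64(102), np.int64(221), np.int64(255)), (np.int64(101), np.int64(220), np.int64(255)), (np.int64(102), np.int64(221), np.int64(255)), (np.int64(102), np.int64(221), np.int64(255)), (np.int64(102), np.int64(221), np.int64(255)), (np.int64(104), np.int64(222), np.int64(255))]
col 270 [(np.int64(236), np.int64(236), np.int64(236)), (np.int64(236), np.int64(236), np.int64(236)), (np.int64(239), np.int64(236), np.int64(235)), (np.int64(228), np.int64(235), np.int64(252)), (n
[... 1538 characters left out ...]
np.int64(235), np.int64(255))), (295, (np.int64(227), np.int64(235), np.int64(250))), (296, (np.int64(237), np.int64(235), np.int64(233))), (297, (np.int64(236), np.int64(236), np.int64(234))), (298, (np.int64(235), np.int64(235), np.int64(233))), (299, (np.int64(213), np.int64(212), np.int64(209)))]
b [0.4161 0.1961 0.145 ] [0.4121 0.1299 0.145 ] 0.06633820953373673 mid [0.4141 0.163  0.145 ] yaw -0.06157142817332285
r [0.4103 0.1005 0.145 ] [0.4062 0.0347 0.145 ] 0.06591207021991584 mid [0.4082 0.0676 0.145 ] yaw -0.06114978267094141
g [0.4063 0.021  0.145 ] [ 0.4024 -0.0432  0.145 ] 0.064334294912876 mid [ 0.4043 -0.0111  0.145 ] yaw -0.06072759436890834
[0.33426643 0.16877247 0.40354282]
```

```bash
python3 - <<'E'
from h import *
w=load('w1');im=w['image'].astype(int)
print([(v,im[v,250].tolist()) for v in range(212,240,1)][::1][:10])
for n,ps in dict(b=((294.6,198.5),(215.6,198.5)),r=((179.5,201),(102,201)),g=((86,202),(11,203))).items():
    a,b=[atz(w,p,.1379) for p in ps];m=(a+b)/2
    print(n,np.linalg.norm(a-b).round(4),'front corner mid',m.round(4),'grip x', (m[0]+.00606+.0075).round(4),m[1].round(4))
E
```

```text
[(212, [106, 224, 255]), (213, [107, 226, 255]), (214, [99, 216, 255]), (215, [62, 150, 251]), (216, [32, 101, 204]), (217, [35, 106, 207]), (218, [35, 106, 208]), (219, [35, 106, 208]), (220, [36, 107, 208]), (221, [34, 106, 207])]
b 0.0676 front corner mid [0.4078 0.163  0.1379] grip x 0.4213 0.163
r 0.0669 front corner mid [0.404  0.0647 0.1379] grip x 0.4175 0.0647
g 0.0659 front corner mid [ 0.4004 -0.0156  0.1379] grip x 0.4139 -0.0156
```

Emit:
{"op": "apply_moves", "data": {
  "steps": "-21 -1 0 0;-21 -1 40 0;-21 -1 80 0;-21 -1 115 0;-21 -1 140 0;-21 -1 150 0;-21 -1 158 0;-21 -1 158 0"
}}

```text
time: 2.6
eef_pos: [0.4211, 0.1628, 0.1033]
eef_rot: [0.096, 3.14, -0.0]
contact_force: [-0.5, -0.0, 0.4]
gripper_width: 0.0856
```

Emit:
{"op": "apply_moves", "data": {
  "steps": "0 0 0 0;0 0 0 0;0 0 0 0;0 0 0 0;0 0 0 0;0 0 0 0;0 0 0 0;0 0 0 0",
  "fingers": 50
}}

```text
time: 3.4
eef_pos: [0.4222, 0.163, 0.1045]
eef_rot: [0.095, 3.137, 0.001]
contact_force: [-1.1, 0.3, 5.5]
gripper_width: 0.0668
```

```bash
python3 - <<'E'
from h import *
s=ctrl.state();print(s['eef_pos'],s['gripper_width'],s['contact_force'])
d=snap('wrist','w2',(100,150,420,384),2.4)
E
```

```text
[0.4221794  0.16301389 0.10447988] 0.06680058209610008 [-1.06313226  0.3218987   5.53664299]
```

View pics/w2.png

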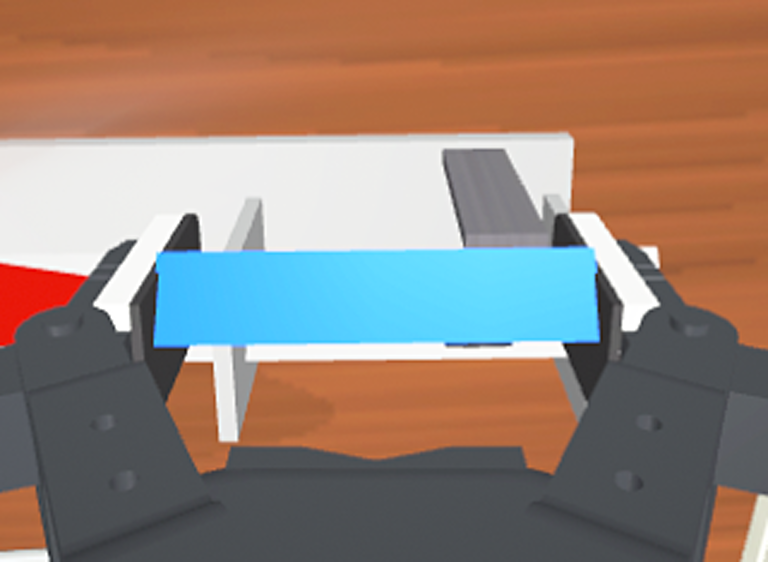

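Blue is gripped squarely, with the top edge at (157–597, 250–345) in the crop, level between both pads. I'll draw it out along the slope and carry it to the front of its cradle.

Emit:
{"op": "apply_moves", "data": {
  "steps": "8 0 -13 0;15 0 -26 0;23 0 -39 0;30 0 -52 0;30 0 -90 0;-10 0 -100 0;-50 0 -100 0;-80 0 -100 0"
}}

```text
time: 4.25
eef_pos: [0.5028, 0.1578, 0.2037]
eef_rot: [0.096, 3.139, 0.0]
contact_force: [0.4, -0.0, -1.2]
gripper_width: 0.067
```

Emit:
{"op": "apply_moves", "data": {
  "steps": "-14 -45 0 -0.02;-28 -90 0 -0.04;-42 -135 0 -0.06;-55 -182 0 -0.0765;-55 -182 20 -0.0765;-55 -182 36 -0.0765;-55 -182 36 -0.0765;-55 -182 36 -0.0765"
}}

```text
time: 5.05
eef_pos: [0.5438, -0.0269, 0.167]
eef_rot: [0.025, -3.14, -0.001]
contact_force: [-0.1, 0.1, -0.6]
gripper_width: 0.0672
```

```bash
python3 - <<'E'
from h import *
s=ctrl.state();print(s['eef_pos'],s['gripper_width'],s['contact_force'])
d=snap('wrist','w3');snap('side','d3',(180,125,360,315),2)
a=d['image'][130:384,60:460,::-1];b=cv2.imread('pics/d3.png')
b=cv2.resize(b,(int(b.shape[1]*254*1.1/b.shape[0]),int(254*1.1)));a=cv2.resize(a,(int(400*1.1),b.shape[0]))
cv2.imwrite('pics/m3.png',np.hstack([a,b]))
E
```

```text
[ 0.54381781 -0.02688611  0.16695353] 0.0672341590996256 [-0.13231304  0.11581699 -0.59495521]
```

View pics/m3.png

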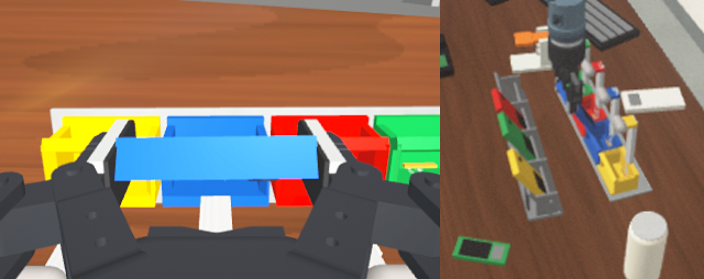

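The plate (columns 115–318) is centred over the blue cradle (165–270). Sliding in along the slope.

Emit:
{"op": "apply_moves", "data": {
  "steps": "-6 0 10 0;-11 0 19 0;-16 0 28 0;-20 0 35 0;-24 0 42 0;-27 0 47 0;-30 0 52 0;-30 0 52 0"
}}

```text
time: 5.95
eef_pos: [0.5746, -0.0266, 0.1145]
eef_rot: [0.025, -3.141, -0.0]
contact_force: [-1.3, -0.5, -2.4]
gripper_width: 0.0672
```

```bash
python3 - <<'E'
from h import *
s=ctrl.state();print(s['eef_pos'],s['gripper_width'],s['contact_force'],s['torque'])
d=snap('wrist','w4');snap('side','d4',(220,125,340,245),2)
E
```

```text
[ 0.57457058 -0.02662137  0.11451644] 0.06718203198830656 [-1.33453389 -0.487461   -2.44150114] [ 0.01345662  0.08540931 -0.04828712]
```

Emit:
{"op": "apply_moves", "data": {
  "steps": "-2 0 4 0;-2 0 4 0;-2 0 4 0;-2 0 4 0;-2 0 4 0;-2 0 4 0;-2 0 4 0;-2 0 4 0",
  "fingers": 100
}}

```text
time: 6.85
eef_pos: [0.5766, -0.0267, 0.1114]
eef_rot: [-0.025, 3.141, -0.0]
contact_force: [-0.5, -0.7, -0.7]
gripper_width: 0.0855
```

Emit:
{"op": "apply_moves", "data": {
  "steps": "-2 0 -20 0;-2 0 -60 0;30 0 -80 0;70 0 -80 0;70 0 -80 0;70 0 -80 0;70 0 -80 0;70 0 -80 0"
}}

```text
time: 7.65
eef_pos: [0.508, -0.0279, 0.1914]
eef_rot: [-0.025, 3.14, -0.0]
contact_force: [-0.1, 0.8, 0.3]
gripper_width: 0.0857
```

```bash
python3 - <<'E'
from h import *
s=ctrl.state();print(s['eef_pos'],s['gripper_width'],s['contact_force'],s['torque'])
d=snap('wrist','w5');e=snap('side','d5',(180,125,340,285),2)
a=d['image'][100:384,60:460,::-1];b=e['image'][125:285,190:350,::-1]
b=cv2.resize(b,(400,400),interpolation=cv2.INTER_CUBIC);a=cv2.resize(a,(400,400))
cv2.imwrite('pics/m5.png',np.hstack([a,b]))
E
```

```text
[ 0.50798379 -0.02789312  0.19141389] 0.08568953571323563 [-0.05989047  0.76649668  0.30844145] [ 0.02701508 -0.02930482 -0.02947625]
```

View pics/m5.png

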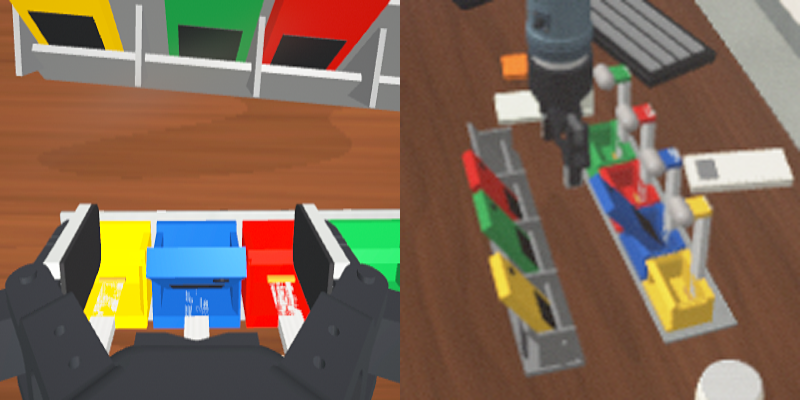

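Blue leans in its slot (wrist view columns 147–245), and the foot is inside. Now I'll set the fingers 52 mm apart so they straddle the 46 mm roller, with the body above it, and push.

Emit:
{"op": "apply_moves", "data": {
  "steps": "0 1 20 0;0 1 45 0;0 1 69 0;0 1 69 0;-20 1 69 0;-40 1 69 0;-60 1 69 0;-70 1 69 0",
  "fingers": 61
}}

```text
time: 8.55
eef_pos: [0.5791, -0.0258, 0.1236]
eef_rot: [-0.025, 3.139, -0.001]
contact_force: [0.5, -0.3, 0.5]
gripper_width: 0.0522
```

Emit:
{"op": "apply_moves", "data": {
  "steps": "-6 0 0 0;-12 0 0 0;-17 0 0 0;-22 0 0 0;-26 0 0 0;-30 0 0 0;-33 0 0 0;-36 0 0 0"
}}

```text
time: 9.35
eef_pos: [0.6129, -0.025, 0.1224]
eef_rot: [-0.025, 3.141, 0.0]
contact_force: [-2.1, 0.2, 2.1]
gripper_width: 0.0519
```

Emit:
{"op": "apply_moves", "data": {
  "steps": "-2 0 0 0;-4 0 0 0;-6 0 0 0;-8 0 0 0;-10 0 0 0;-12 0 0 0;-13 0 0 0;-13 0 0 0"
}}

```text
time: 10.15
eef_pos: [0.6259, -0.0249, 0.1223]
eef_rot: [-0.025, 3.141, -0.0]
contact_force: [0.5, -0.2, 0.4]
gripper_width: 0.0521
```

Emit:
{"op": "apply_moves", "data": {
  "steps": "-1 0 0 0;-2 0 0 0;-3 0 0 0;-4 0 0 0;-4 0 0 0;-4 0 0 0;-4 0 0 0;-4 0 0 0"
}}

```text
time: 10.95
eef_pos: [0.6267, -0.0248, 0.1223]
eef_rot: [0.025, -3.136, 0.0]
contact_force: [-9.5, -0.7, 6.0]
gripper_width: 0.0523
```

Emit:
{"op": "apply_moves", "data": {
  "steps": "40 0 0 0;85 0 0 0;110 0 -40 0;110 0 -90 0;110 0 -90 0;110 0 -90 0;110 0 -90 0;110 0 -90 0"
}}

```text
time: 11.75
eef_pos: [0.5191, -0.0264, 0.2109]
eef_rot: [0.025, -3.139, -0.001]
contact_force: [-0.8, -0.6, -0.4]
gripper_width: 0.0522
```

```bash
python3 - <<'E'
from h import *
s=ctrl.state();print(s['eef_pos'],s['gripper_width'],s['contact_force'],s['torque'])
d=snap('wrist','w6');e=snap('side','d6');f=snap('scene','s6')
a=f['image'][180:270,190:340,::-1];b=e['image'][125:275,230:350,::-1]
b=cv2.resize(b,(320,400),interpolation=cv2.INTER_CUBIC);a=cv2.resize(a,(480,400*72//100),interpolation=cv2.INTER_CUBIC)
c=np.zeros((400,800,3),np.uint8);c[:,:320]=b;c[:288,320:]=a
cv2.imwrite('pics/m6.png',c)
E
```

```text
[ 0.51914582 -0.02641459  0.21093444] 0.052157832846011255 [-0.76206525 -0.61302774 -0.43849709] [ 0.03420397  0.00252949 -0.00024543]
```

View pics/m6.png

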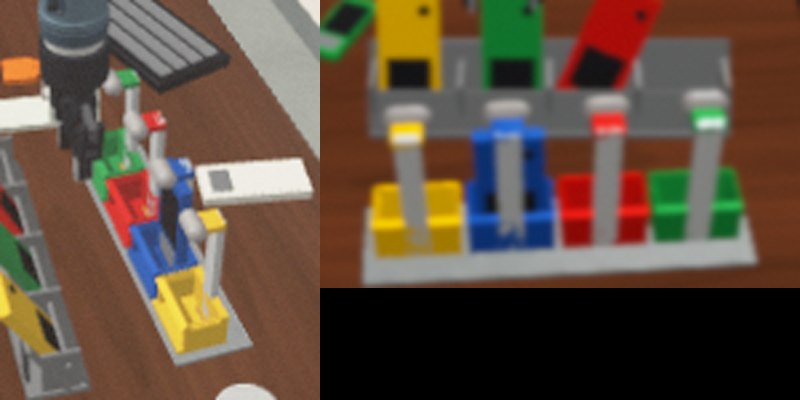

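Blue stands upright and snapped: roller at rest, and the force rose to 9.5 N only at the stop. Red has been knocked and is now rolled sideways in its bay, top towards +y, around (625,30) in the crop. Yellow comes next while I think about red.

Emit:
{"op": "apply_moves", "data": {
  "steps": "40 -20 -40 0.02;80 -60 -40 0.04;117 -103 -40 0.0765;117 -103 -40 0.0765;117 -103 -40 0.0765;117 -103 -40 0.0765;117 -103 -40 0.0765;117 -103 -40 0.0765",
  "fingers": 100
}}

```text
time: 12.7
eef_pos: [0.4049, -0.1306, 0.252]
eef_rot: [-0.093, -3.14, -0.001]
contact_force: [-0.9, 0.7, 0.1]
gripper_width: 0.0856
```

```bash
cat >> h.py <<'E'
HUE=dict(y=((18,34),),g=((45,85),),b=((95,130),),r=((0,8),(172,180)))
def mask(d,c):
    h=cv2.cvtColor(d['image'],cv2.COLOR_RGB2HSV);m=np.zeros(h.shape[:2],np.uint8)
    for a,b in HUE[c]: m|=cv2.inRange(h,(a,110,60),(b,255,255))
    return m
def topedge(d,c,box,z=.1379):
    "front top edge of leaning plate: first mask row per column"
    x0,y0,x1,y1=box;m=np.zeros((384,512),np.uint8);m[y0:y1,x0:x1]=mask(d,c)[y0:y1,x0:x1]
    n,l,st,_=cv2.connectedComponentsWithStats(m);k=1+st[1:,4].argmax();m=(l==k);print('comp',st[k])
    cols=np.where(m.any(0))[0];r=m.argmax(0)
    top=np.median(r[cols[len(cols)//4:3*len(cols)//4]]);sel=np.where(m[int(top)+3])[0]
    cc=np.arange(sel[0]+4,sel[-1]-3);p=np.polyfit(cc,r[cc],1)
    a,b=[atz(d,(u,np.polyval(p,u)-.5),z) for u in(sel[0]-.5,sel[-1]+.5)];v=b-a
    print('L',a.round(4),'R',b.round(4),'w',np.linalg.norm(v).round(4),'mid',((a+b)/2).round(4),'yaw',np.arctan2(-v[0],v[1]).round(3));return (a+b)/2
E
python3 - <<'E'
from h import *
print('check blue w1');topedge(load('w1'),'b',(190,150,330,250))
s=ctrl.state();print(s['eef_pos'],R.from_rotvec(s['eef_rot']).as_matrix()[:2,:2].round(3).tolist())
d=snap('wrist','w7')
topedge(d,'y',(120,100,400,290))
E
```

```text
check blue w1
comp [ 215  198   81   38 2346]
L [0.4073 0.1291 0.1379] R [0.4089 0.1967 0.1379] w 0.0677 mid [0.4081 0.1629 0.1379] yaw -0.024
[ 0.40490204 -0.13061228  0.25204601] [[-0.998, 0.059], [0.059, 0.998]]
comp [ 213  179   85   45 2991]
L [ 0.3919 -0.1659  0.1379] R [ 0.3953 -0.0977  0.1379] w 0.0683 mid [ 0.3936 -0.1318  0.1379] yaw -0.05
```

Emit:
{"op": "apply_moves", "data": {
  "steps": "-2 -1 0 0;-2 -1 40 0;-2 -1 80 0;-2 -1 115 0;-2 -1 135 0;-2 -1 144 0;-2 -1 149 0;-2 -1 149 0"
}}

```text
time: 13.55
eef_pos: [0.4067, -0.1325, 0.1036]
eef_rot: [0.095, 3.14, -0.0]
contact_force: [-0.5, 0.8, -0.5]
gripper_width: 0.0852
```

Emit:
{"op": "apply_moves", "data": {
  "steps": "0 0 0 0;0 0 0 0;0 0 0 0;0 0 0 0;0 0 0 0;0 0 0 0;0 0 0 0;0 0 0 0",
  "fingers": 50
}}

```text
time: 14.35
eef_pos: [0.4073, -0.133, 0.1044]
eef_rot: [0.095, 3.138, -0.002]
contact_force: [-0.8, 1.8, 6.1]
gripper_width: 0.0671
```

Emit:
{"op": "apply_moves", "data": {
  "steps": "8 0 -13 0;15 0 -26 0;23 0 -39 0;30 0 -52 0;30 0 -90 0;-10 0 -100 0;-50 0 -100 0;-80 0 -100 0"
}}

```text
time: 15.15
eef_pos: [0.4879, -0.1376, 0.2035]
eef_rot: [0.095, 3.139, -0.001]
contact_force: [0.1, -0.3, -2.6]
gripper_width: 0.067
```

```bash
python3 - <<'E'
from h import *
s=ctrl.state();print(s['eef_pos'],s['gripper_width'],s['contact_force'],R.from_rotvec(s['eef_rot']).as_matrix()[:2,:2].round(3).tolist())
d=snap('wrist','w8');topedge(d,'y',(120,100,400,320),s['eef_pos'][2]+.033)
d=load('w3');topedge(d,'b',(120,230,400,310),.2)
E
```

```text
[ 0.48789622 -0.13757174  0.20349729] 0.06696346779820314 [ 0.05397546 -0.30056301 -2.56933762] [[-0.998, 0.061], [0.061, 0.998]]
comp [ 164  254  186   66 9431]
L [ 0.472  -0.171   0.2365] R [ 0.4754 -0.103   0.2365] w 0.0681 mid [ 0.4737 -0.137   0.2365] yaw -0.05
comp [  164   235   186    75 10468]
L [ 0.5226 -0.0438  0.2   ] R [ 0.5215 -0.0119  0.2   ] w 0.032 mid [ 0.522  -0.0279  0.2   ] yaw 0.035
```

Emit:
{"op": "apply_moves", "data": {
  "steps": "-14 4 0 -0.02;-28 9 0 -0.04;-42 13 0 -0.06;-58 18 0 -0.0765;-58 18 20 -0.0765;-58 18 36 -0.0765;-58 18 36 -0.0765;-58 18 36 -0.0765"
}}

```text
time: 16.0
eef_pos: [0.544, -0.1227, 0.1668]
eef_rot: [0.024, -3.139, -0.001]
contact_force: [-0.2, 0.1, -2.2]
gripper_width: 0.0669
```

```bash
python3 - <<'E'
from h import *
s=ctrl.state();print(s['eef_pos'],s['gripper_width'],s['contact_force'])
# centre of cradle vs plate columns in wrist view, for blue (known good) and now
def rows(d,c,box):
    x0,y0,x1,y1=box;m=mask(d,c)[y0:y1,x0:x1]>0
    for r in range(0,y1-y0,8):
        q=np.where(m[r])[0]
        if len(q): print(r+y0,q[0]+x0,q[-1]+x0,(q[0]+q[-1])/2+x0)
d=snap('wrist','w9');rows(load('w3'),'b',(100,220,420,320));print();rows(d,'y',(100,220,420,320))
E
```

```text
[ 0.5439575  -0.12266884  0.16676672] 0.06688779280859465 [-0.21876786  0.09624183 -2.22093435]
236 212 299 255.5
244 212 299 255.5
252 209 302 255.5
260 165 348 256.5
268 166 347 256.5
276 165 348 256.5
284 164 349 256.5
292 164 349 256.5
300 207 304 255.5
308 207 304 255.5
316 208 304 256.0

244 212 300 256.0
252 210 302 256.0
260 165 348 256.5
268 166 348 257.0
276 165 348 256.5
284 165 349 257.0
292 164 349 256.5
300 208 305 256.5
308 208 305 256.5
316 208 305 256.5
```

Emit:
{"op": "apply_moves", "data": {
  "steps": "-7 0 10 0;-12 0 19 0;-17 0 28 0;-21 0 35 0;-25 0 42 0;-29 0 47 0;-33 0 54 0;-34 0 56 0"
}}

```text
time: 16.85
eef_pos: [0.5792, -0.1222, 0.1104]
eef_rot: [0.025, -3.141, -0.0]
contact_force: [-0.4, -0.3, -3.1]
gripper_width: 0.0667
```

Emit:
{"op": "apply_moves", "data": {
  "steps": "0 0 0 0;0 0 0 0;0 0 0 0;0 0 0 0;0 0 0 0;0 0 0 0;0 0 -20 0;0 0 -60 0",
  "fingers": 100
}}

```text
time: 17.65
eef_pos: [0.5763, -0.1215, 0.1685]
eef_rot: [0.025, -3.134, -0.004]
contact_force: [0.7, -0.7, -0.5]
gripper_width: 0.0854
```

Emit:
{"op": "apply_moves", "data": {
  "steps": "32 0 -20 0;72 0 -20 0;72 0 -20 0;72 0 -20 0;72 0 -20 0;72 0 -20 0;72 0 -20 0;72 0 -20 0"
}}

```text
time: 18.45
eef_pos: [0.5077, -0.1235, 0.1912]
eef_rot: [-0.025, 3.141, -0.0]
contact_force: [-0.9, -0.4, 0.3]
gripper_width: 0.0851
```

```bash
python3 - <<'E'
from h import *
s=ctrl.state();print(s['eef_pos'],s['gripper_width'],s['contact_force'])
def rows(d,c,box):
    x0,y0,x1,y1=box;m=mask(d,c)[y0:y1,x0:x1]>0
    for r in range(0,y1-y0,8):
        q=np.where(m[r])[0]
        if len(q): print(r+y0,q[0]+x0,q[-1]+x0,(q[0]+q[-1])/2+x0)
d=snap('wrist','w10');rows(load('w5'),'b',(195,220,420,350));print();rows(d,'y',(195,220,420,350))
E
```

```text
[ 0.50765728 -0.12353828  0.19116269] 0.08514816948611827 [-0.87441473 -0.44373558  0.32455718]
260 217 296 256.5
268 216 296 256.0
276 207 304 255.5
284 207 305 256.0
292 206 305 255.5
300 212 300 256.0
308 212 300 256.0
316 213 300 256.5
324 213 299 256.0
332 213 299 256.0

260 217 296 256.5
268 217 296 256.5
276 215 299 257.0
284 209 307 258.0
292 209 308 258.5
300 210 305 257.5
308 213 301 257.0
316 213 301 257.0
324 213 300 256.5
332 214 300 257.0
```

Emit:
{"op": "apply_moves", "data": {
  "steps": "0 0 20 0;0 0 45 0;0 0 69 0;0 0 69 0;-20 0 69 0;-40 0 69 0;-60 0 69 0;-70 0 69 0",
  "fingers": 61
}}

```text
time: 19.3
eef_pos: [0.5791, -0.1226, 0.1237]
eef_rot: [-0.025, 3.139, -0.001]
contact_force: [-0.7, -0.6, -0.2]
gripper_width: 0.0518
```

Emit:
{"op": "apply_moves", "data": {
  "steps": "-6 0 0 0;-12 0 0 0;-17 0 0 0;-22 0 0 0;-26 0 0 0;-30 0 0 0;-34 0 0 0;-38 0 0 0"
}}

```text
time: 20.1
eef_pos: [0.6153, -0.1218, 0.1224]
eef_rot: [-0.025, 3.141, 0.0]
contact_force: [-1.7, 0.5, 2.4]
gripper_width: 0.052
```

Emit:
{"op": "apply_moves", "data": {
  "steps": "-2 0 0 0;-4 0 0 0;-6 0 0 0;-8 0 0 0;-10 0 0 0;-12 0 0 0;-14 0 0 0;-14 0 0 0"
}}

```text
time: 20.9
eef_pos: [0.6288, -0.1215, 0.1223]
eef_rot: [0.025, -3.141, -0.0]
contact_force: [-1.7, -0.2, 1.2]
gripper_width: 0.0523
```

Emit:
{"op": "apply_moves", "data": {
  "steps": "-1 0 0 0;-2 0 0 0;-3 0 0 0;-4 0 0 0;-4 0 0 0;-4 0 0 0;-4 0 0 0;-4 0 0 0"
}}

```text
time: 21.7
eef_pos: [0.6286, -0.1215, 0.1223]
eef_rot: [0.024, -3.134, 0.0]
contact_force: [-13.9, -0.8, 8.8]
gripper_width: 0.0523
```

Emit:
{"op": "apply_moves", "data": {
  "steps": "40 0 0 0;85 0 0 0;110 0 -40 0;110 0 -90 0;110 0 -100 0;150 0 -120 0;190 0 -148 0;230 0 -148 0"
}}

```text
time: 22.5
eef_pos: [0.4046, -0.1262, 0.2737]
eef_rot: [-0.026, 3.134, -0.005]
contact_force: [-0.0, -0.1, -0.7]
gripper_width: 0.0523
```

Emit:
{"op": "apply_moves", "data": {
  "steps": "0 40 0 0.02;0 80 0 0.04;0 120 0 0.06;0 155 0 0.0765;0 155 0 0.0765;0 155 0 0.0765;0 155 0 0.0765;0 155 0 0.0765",
  "fingers": 100
}}

```text
time: 23.3
eef_pos: [0.401, 0.0289, 0.2703]
eef_rot: [0.098, 3.14, -0.0]
contact_force: [0.1, -0.4, -0.4]
gripper_width: 0.0857
```

```bash
python3 - <<'E'
from h import *
s=ctrl.state();print(s['eef_pos'],R.from_rotvec(s['eef_rot']).as_matrix()[:2,:2].round(3).tolist())
d=snap('wrist','w11');e=snap('scene','s11');
a=cv2.resize(d['image'][100:300,120:420,::-1],(510,340),interpolation=cv2.INTER_CUBIC)
b=cv2.resize(e['image'][170:275,185:345,::-1],(510,250),interpolation=cv2.INTER_CUBIC)
cv2.imwrite('pics/m11.png',np.vstack([a,b]))
E
```

```text
[0.40099324 0.0289337  0.27031124] [[-0.998, 0.062], [0.062, 0.998]]
```

View pics/m11.png

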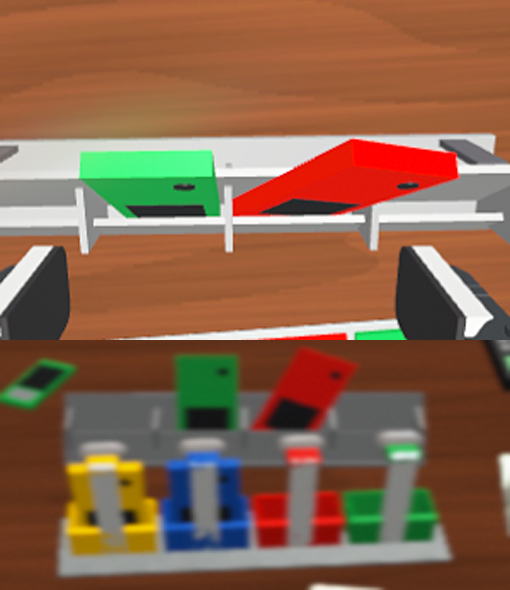

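Yellow and blue are both upright. Red is rolled about 28°, leaning on the divider: corners (352,140) and (457,155) in the wrist crop. Green at (80–215,150) is free to grip now.

```bash
python3 - <<'E'
from h import *
d=load('w11');topedge(d,'g',(120,170,250,230))
U=lambda u,v:(120+u/1.7,100+v/1.7)
print('red corners TL front, TR front',atz(d,U(352,140),.16).round(3),atz(d,U(457,155),.11).round(3))
E
```

```text
comp [ 167  188   82   40 2459]
L [ 0.3979 -0.0504  0.1379] R [0.4012 0.0181 0.1379] w 0.0686 mid [ 0.3996 -0.0162  0.1379] yaw -0.048
red corners TL front, TR front [0.395 0.086 0.16 ] [0.42  0.156 0.11 ]
```

Emit:
{"op": "apply_moves", "data": {
  "steps": "-14 -44 0 0;-14 -44 45 0;-14 -44 90 0;-14 -44 125 0;-14 -44 147 0;-14 -44 160 0;-14 -44 167 0;-14 -44 167 0"
}}

```text
time: 24.2
eef_pos: [0.4113, -0.0152, 0.1027]
eef_rot: [-0.097, -3.139, -0.0]
contact_force: [-0.3, -0.8, 0.6]
gripper_width: 0.0855
```

Emit:
{"op": "apply_moves", "data": {
  "steps": "0 0 0 0;0 0 0 0;0 0 0 0;0 0 0 0;0 0 0 0;0 0 0 0;0 0 0 0;0 0 0 0",
  "fingers": 50
}}

```text
time: 25.0
eef_pos: [0.4128, -0.0152, 0.1041]
eef_rot: [0.096, 3.138, -0.001]
contact_force: [-1.4, -1.2, 5.5]
gripper_width: 0.0669
```

Emit:
{"op": "apply_moves", "data": {
  "steps": "8 0 -13 0;15 0 -26 0;23 0 -39 0;30 0 -52 0;30 0 -90 0;-10 0 -100 0;-50 0 -100 0;-80 0 -100 0"
}}

```text
time: 25.8
eef_pos: [0.4936, -0.0197, 0.2033]
eef_rot: [0.095, 3.139, 0.001]
contact_force: [-0.4, 0.7, -1.5]
gripper_width: 0.0672
```

```bash
python3 - <<'E'
from h import *
s=ctrl.state();print(s['eef_pos'],s['gripper_width'],s['contact_force'])
d=snap('wrist','w12');topedge(d,'g',(120,100,400,320),s['eef_pos'][2]+.033)
E
```

```text
[ 0.49361857 -0.01967648  0.20330482] 0.06722494848993972 [-0.37337902  0.72041182 -1.5349616 ]
comp [ 164  255  186   43 7254]
L [ 0.4784 -0.0532  0.2363] R [0.482  0.0149 0.2363] w 0.0682 mid [ 0.4802 -0.0191  0.2363] yaw -0.053
```

Emit:
{"op": "apply_moves", "data": {
  "steps": "-10 45 0 -0.02;-20 90 0 -0.04;-30 135 0 -0.06;-38 186 0 -0.0765;-38 186 20 -0.0765;-38 186 36 -0.0765;-38 186 36 -0.0765;-38 186 36 -0.0765"
}}

```text
time: 26.65
eef_pos: [0.5398, 0.1634, 0.1666]
eef_rot: [0.025, -3.139, 0.0]
contact_force: [-0.4, -0.4, -1.9]
gripper_width: 0.0672
```

```bash
cat >> h.py <<'E'
def rows(d,c,box):
    x0,y0,x1,y1=box;m=mask(d,c)[y0:y1,x0:x1]>0
    for r in range(0,y1-y0,8):
        q=np.where(m[r])[0]
        if len(q): print(r+y0,q[0]+x0,q[-1]+x0,(q[0]+q[-1])/2+x0)
E
python3 - <<'E'
from h import *
s=ctrl.state();print(s['eef_pos'],s['gripper_width'],s['contact_force'])
d=snap('wrist','w13');rows(d,'g',(100,220,420,320))
E
```

```text
[0.53981982 0.16338122 0.16660531] 0.06719828034307149 [-0.40145332 -0.41285769 -1.87630282]
236 212 299 255.5
244 211 299 255.0
252 209 301 255.0
260 165 348 256.5
268 166 347 256.5
276 165 348 256.5
284 165 348 256.5
292 164 349 256.5
300 207 304 255.5
308 207 304 255.5
316 207 304 255.5
```

Same relation as for blue. Insert, release, back off, then push.

Emit:
{"op": "apply_moves", "data": {
  "steps": "-6 0 10 0;-11 0 19 0;-16 0 28 0;-20 0 35 0;-24 0 42 0;-28 0 47 0;-32 0 54 0;-33 0 56 0"
}}

```text
time: 27.5
eef_pos: [0.574, 0.164, 0.1103]
eef_rot: [0.024, -3.141, 0.0]
contact_force: [0.5, 0.2, -2.6]
gripper_width: 0.0674
```

Emit:
{"op": "apply_moves", "data": {
  "steps": "0 0 0 0;0 0 0 0;0 0 0 0;0 0 0 0;0 0 0 0;0 0 0 0;0 0 -20 0;0 0 -60 0",
  "fingers": 100
}}

```text
time: 28.3
eef_pos: [0.5711, 0.1636, 0.1685]
eef_rot: [0.025, -3.134, 0.002]
contact_force: [0.8, 0.8, 0.7]
gripper_width: 0.0856
```

Emit:
{"op": "apply_moves", "data": {
  "steps": "32 0 -20 0;72 0 -20 0;72 0 -20 0;72 0 -20 0;72 0 -20 0;72 0 -20 0;72 0 -20 0;72 0 -20 0"
}}

```text
time: 29.1
eef_pos: [0.5027, 0.1629, 0.1912]
eef_rot: [-0.024, 3.141, -0.0]
contact_force: [0.1, -0.5, -0.5]
gripper_width: 0.0855
```

```bash
python3 - <<'E'
from h import *
s=ctrl.state();print(s['eef_pos'],s['gripper_width'],s['contact_force'])
d=snap('wrist','w14');rows(d,'g',(195,220,420,350))
E
```

```text
[0.50268824 0.16293509 0.19117296] 0.08553013992902266 [ 0.09515435 -0.46325982 -0.5289276 ]
260 216 295 255.5
268 215 295 255.0
276 213 297 255.0
284 206 304 255.0
292 206 305 255.5
300 211 300 255.5
308 211 299 255.0
316 212 299 255.5
324 212 298 255.0
332 212 298 255.0
```

Emit:
{"op": "apply_moves", "data": {
  "steps": "0 0 20 0;0 0 45 0;0 0 69 0;0 0 69 0;-20 0 69 0;-40 0 69 0;-60 0 69 0;-70 0 69 0",
  "fingers": 61
}}

```text
time: 29.95
eef_pos: [0.5742, 0.1642, 0.1237]
eef_rot: [-0.024, 3.139, 0.001]
contact_force: [-1.7, 0.3, 1.2]
gripper_width: 0.0528
```

Emit:
{"op": "apply_moves", "data": {
  "steps": "-6 0 0 0;-12 0 0 0;-17 0 0 0;-22 0 0 0;-26 0 0 0;-30 0 0 0;-34 0 0 0;-38 0 0 0"
}}

```text
time: 30.75
eef_pos: [0.6103, 0.1648, 0.1224]
eef_rot: [-0.025, 3.141, 0.0]
contact_force: [-1.9, 0.4, 1.6]
gripper_width: 0.0522
```

Emit:
{"op": "apply_moves", "data": {
  "steps": "-2 0 0 0;-4 0 0 0;-6 0 0 0;-8 0 0 0;-10 0 0 0;-12 0 0 0;-14 0 0 0;-14 0 0 0"
}}

```text
time: 31.55
eef_pos: [0.6229, 0.1649, 0.1222]
eef_rot: [0.025, -3.139, 0.0]
contact_force: [-4.9, 0.0, 2.9]
gripper_width: 0.0525
```

Emit:
{"op": "apply_moves", "data": {
  "steps": "-1 0 0 0;-2 0 0 0;-3 0 0 0;-4 0 0 0;-4 0 0 0;-4 0 0 0;-4 0 0 0;-4 0 0 0"
}}

```text
time: 32.35
eef_pos: [0.6228, 0.1648, 0.1222]
eef_rot: [0.026, -3.132, 0.001]
contact_force: [-15.6, -0.3, 10.3]
gripper_width: 0.0522
```

Emit:
{"op": "apply_moves", "data": {
  "steps": "40 0 0 0;85 0 0 0;110 0 -40 0;110 0 -85 0;110 0 -125 0;150 20 -125 0.03;203 43 -125 0.0765;203 43 -125 0.0765",
  "fingers": 0
}}

```text
time: 33.15
eef_pos: [0.4203, 0.2057, 0.2477]
eef_rot: [-0.092, -3.139, -0.001]
contact_force: [0.8, 0.1, -0.8]
gripper_width: -0.0001
```

```bash
python3 - <<'E'
from h import *
from scipy.optimize import minimize
s=ctrl.state();print(s['eef_pos'],R.from_rotvec(s['eef_rot']).as_matrix()[:2,:2].round(3).tolist())
d=load('w11');m=mask(d,'r');m[:170]=0;m[:,:245]=0;m[232:]=0
c=max(cv2.findContours(m,cv2.RETR_EXTERNAL,cv2.CHAIN_APPROX_NONE)[0],key=cv2.contourArea)
p=cv2.approxPolyDP(c,3,True)[:,0];print(p.tolist())
# model: rolled plate, rack yaw -.061; board frame: board-plane point at y=.1629 front foot corner from blue
psi=-.061;ey=np.array([-np.sin(psi),np.cos(psi),0]);ex=np.array([np.cos(psi),np.sin(psi),0])
u=-.5*ex+np.array([0,0,.866]);n=.866*ex+np.array([0,0,.5])
o=np.array([.408,.163,.1379])-.150*u   # front-foot middle of blue
def corner(y0,phi,a,b,t): # pivot BR at rack y offset y0 ; a from right edge leftwards, b along
    return o+ey*(y0-a*np.cos(phi)+b*np.sin(phi))+u*(b*np.cos(phi)+a*np.sin(phi))+n*t
TLf,TRf=p[p[:,1].argmin()],p[p[:,0].argmax()]
def err(q):
    P=proj(d,[corner(q[0],q[1],.068,.15,0)]);Q=proj(d,[corner(q[0],q[1],0,.15,0),corner(q[0],q[1],0,.15,.014)])
    return ((P[0]-TLf)**2).sum()+min(((Q-TRf)**2).sum(1))
r=min((minimize(err,[-.07,f],method='Nelder-Mead') for f in(.2,.4,.6)),key=lambda r:r.fun);print(r.x,r.fun)
for a,b in((.068,.15),(0,.15),(0,0),(.068,0)):print(corner(*r.x,a,b,.007).round(4))
E
```

```text
[0.42032963 0.20571982 0.24765438] [[-0.998, 0.058], [0.058, 0.998]]
[[388, 190], [325, 182], [258, 216], [257, 226], [283, 226], [274, 224], [292, 216], [329, 219], [315, 225], [327, 224], [388, 205]]
[-0.07289149  0.39844929] 2.6069538093915323
[0.402  0.0859 0.1541]
[0.419  0.1476 0.1312]
[0.4845 0.0853 0.0115]
[0.4675 0.0235 0.0343]
```

Emit:
{"op": "apply_moves", "data": {
  "steps": "-7 0 40 0;-7 0 85 0;-7 0 125 0;-7 0 140 0;-7 -15 140 0;-7 -30 140 0;-7 -38 140 0;-7 -42 140 0"
}}

```text
time: 33.95
eef_pos: [0.43, 0.1616, 0.1084]
eef_rot: [0.098, 3.138, 0.001]
contact_force: [-0.3, 2.0, 1.2]
gripper_width: -0.0001
```

Emit:
{"op": "apply_moves", "data": {
  "steps": "0 -4 0 0;0 -8 0 0;0 -12 0 0;0 -16 0 0;0 -20 0 0;0 -24 0 0;0 -28 0 0;0 -32 0 0"
}}

```text
time: 34.75
eef_pos: [0.4266, 0.1298, 0.1071]
eef_rot: [-0.096, -3.14, 0.001]
contact_force: [-0.1, 1.0, -0.2]
gripper_width: 0.0001
```

Emit:
{"op": "apply_moves", "data": {
  "steps": "0 -2 0 0;0 -4 0 0;0 -6 0 0;0 -8 0 0;0 -10 0 0;0 -12 0 0;0 -14 0 0;0 -15 0 0"
}}

```text
time: 35.55
eef_pos: [0.4259, 0.1153, 0.1073]
eef_rot: [0.096, 3.14, -0.0]
contact_force: [-0.0, 0.1, -0.0]
gripper_width: 0.0001
```

```bash
python3 - <<'E'
from h import *
s=ctrl.state();print(s['eef_pos'],s['contact_force'])
d=snap('wrist','w15');e=snap('scene','s15');
a=cv2.resize(d['image'][150:384,60:420,::-1],(510,330),interpolation=cv2.INTER_CUBIC)
b=cv2.resize(e['image'][170:275,185:345,::-1],(510,255),interpolation=cv2.INTER_CUBIC)
cv2.imwrite('pics/m15.png',np.vstack([a,b]))
E
```

```text
[0.42589652 0.11529339 0.10731018] [-0.02106454  0.12069384 -0.01331396]
```

View pics/m15.png

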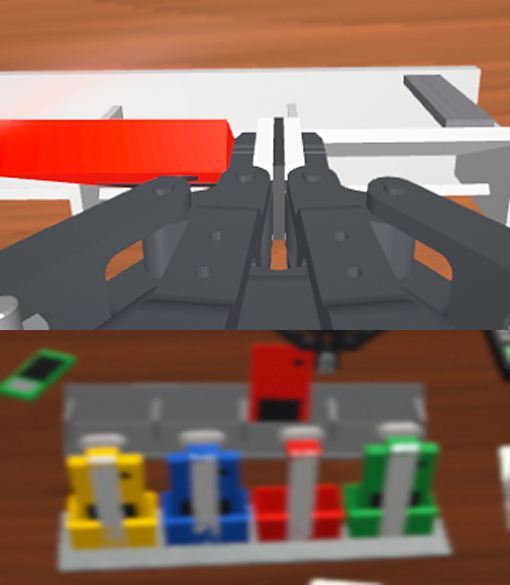

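Red stands straight in its bay again, and green, yellow and blue are upright in their own cradles. Measuring red from above.

Emit:
{"op": "apply_moves", "data": {
  "steps": "0 3 -45 0;0 3 -90 0;0 3 -130 0;18 -20 -153 0;18 -48 -153 0;18 -48 -153 0;18 -48 -153 0;18 -48 -153 0",
  "fingers": 100
}}

```text
time: 36.45
eef_pos: [0.4048, 0.0691, 0.2598]
eef_rot: [-0.095, -3.139, -0.0]
contact_force: [0.2, 1.1, 0.1]
gripper_width: 0.0855
```

```bash
python3 - <<'E'
from h import *
s=ctrl.state();print(s['eef_pos'],R.from_rotvec(s['eef_rot']).as_matrix()[:2,:2].round(3).tolist())
d=snap('wrist','w16');topedge(d,'r',(120,150,400,290))
E
```

```text
[0.40478847 0.06906493 0.25980753] [[-0.998, 0.061], [0.061, 0.998]]
comp [ 209  188   80   42 2717]
L [0.4005 0.0285 0.1379] R [0.4039 0.0959 0.1379] w 0.0675 mid [0.4022 0.0622 0.1379] yaw -0.05
```

Emit:
{"op": "apply_moves", "data": {
  "steps": "-11 -6 0 0;-11 -6 45 0;-11 -6 90 0;-11 -6 120 0;-11 -6 140 0;-11 -6 151 0;-11 -6 157 0;-11 -6 157 0"
}}

```text
time: 37.3
eef_pos: [0.4159, 0.062, 0.1031]
eef_rot: [-0.095, -3.14, 0.0]
contact_force: [-0.3, 0.2, 0.3]
gripper_width: 0.0855
```

Emit:
{"op": "apply_moves", "data": {
  "steps": "0 0 0 0;0 0 0 0;0 0 0 0;0 0 0 0;0 0 0 0;0 0 0 0;0 0 0 0;0 0 0 0",
  "fingers": 50
}}

```text
time: 38.1
eef_pos: [0.4169, 0.0621, 0.1047]
eef_rot: [0.095, 3.137, 0.0]
contact_force: [-0.9, -0.0, 6.2]
gripper_width: 0.067
```

Emit:
{"op": "apply_moves", "data": {
  "steps": "8 0 -13 0;15 0 -26 0;23 0 -39 0;30 0 -52 0;30 0 -90 0;-10 0 -100 0;-50 0 -100 0;-80 0 -100 0"
}}

```text
time: 38.9
eef_pos: [0.4981, 0.057, 0.2042]
eef_rot: [0.096, 3.137, -0.0]
contact_force: [-0.6, 0.1, -3.4]
gripper_width: 0.0668
```

```bash
python3 - <<'E'
from h import *
s=ctrl.state();print(s['eef_pos'],s['gripper_width'],s['contact_force'])
d=snap('wrist','w17');topedge(d,'r',(120,100,400,320),s['eef_pos'][2]+.033)
E
```

```text
[0.4980737  0.05696123 0.20416472] 0.06683252954480434 [-0.64880991  0.13931918 -3.35546732]
comp [ 165  251  184   69 8949]
L [0.4808 0.0241 0.2372] R [0.4847 0.0908 0.2372] w 0.0668 mid [0.4827 0.0575 0.2372] yaw -0.057
```

Emit:
{"op": "apply_moves", "data": {
  "steps": "-12 4 0 -0.02;-24 8 0 -0.04;-36 12 0 -0.06;-46 14 0 -0.0765;-46 14 20 -0.0765;-46 14 36 -0.0765;-46 14 36 -0.0765;-46 14 36 -0.0765"
}}

```text
time: 39.75
eef_pos: [0.5417, 0.0683, 0.1673]
eef_rot: [0.025, -3.14, 0.0]
contact_force: [0.9, 0.1, -2.3]
gripper_width: 0.0668
```

```bash
python3 - <<'E'
from h import *
s=ctrl.state();print(s['eef_pos'],s['gripper_width'],s['contact_force'])
d=snap('wrist','w18');rows(d,'r',(100,220,420,320))
E
```

```text
[0.54172544 0.06827207 0.16727063] 0.06683767251297315 [ 0.87553559  0.11354089 -2.34699261]
236 212 299 255.5
244 212 299 255.5
252 171 346 258.5
260 166 347 256.5
268 167 347 257.0
276 166 347 256.5
284 165 348 256.5
292 165 285 225.0
300 207 304 255.5
308 207 304 255.5
316 207 304 255.5
```

Emit:
{"op": "apply_moves", "data": {
  "steps": "-5 0 10 0;-10 0 19 0;-15 0 28 0;-19 0 35 0;-23 0 42 0;-26 0 47 0;-30 0 54 0;-31 0 56 0"
}}

```text
time: 40.6
eef_pos: [0.5733, 0.0688, 0.1104]
eef_rot: [0.025, -3.141, 0.0]
contact_force: [-0.1, -0.3, -1.6]
gripper_width: 0.0673
```

Emit:
{"op": "apply_moves", "data": {
  "steps": "0 0 0 0;0 0 0 0;0 0 0 0;0 0 0 0;0 0 0 0;0 0 0 0;0 0 -20 0;0 0 -60 0",
  "fingers": 100
}}

```text
time: 41.4
eef_pos: [0.5704, 0.0688, 0.1687]
eef_rot: [0.025, -3.134, 0.0]
contact_force: [1.3, 0.4, 0.9]
gripper_width: 0.0854
```

Emit:
{"op": "apply_moves", "data": {
  "steps": "32 0 -20 0;71 0 -20 0;71 0 -20 0;71 0 -20 0;71 0 -20 0;71 0 -20 0;71 0 -20 0;71 0 -20 0"
}}

```text
time: 42.2
eef_pos: [0.5029, 0.0677, 0.1912]
eef_rot: [-0.025, 3.141, -0.0]
contact_force: [0.1, -0.2, 0.0]
gripper_width: 0.0856
```

```bash
python3 - <<'E'
from h import *
s=ctrl.state();print(s['eef_pos'],s['gripper_width'],s['contact_force'])
d=snap('wrist','w19');rows(d,'r',(195,220,420,350))
E
```

```text
[0.50286851 0.06768027 0.19117249] 0.08564646549429387 [ 0.12414976 -0.20083639  0.03962028]
260 216 295 255.5
268 216 295 255.5
276 214 297 255.5
284 208 306 257.0
292 207 306 256.5
300 207 305 256.0
308 212 300 256.0
316 212 299 255.5
324 212 299 255.5
332 212 299 255.5
```

Emit:
{"op": "apply_moves", "data": {
  "steps": "0 0 20 0;0 0 45 0;0 0 69 0;0 0 69 0;-20 0 69 0;-40 0 69 0;-60 0 69 0;-71 0 69 0",
  "fingers": 61
}}

```text
time: 43.05
eef_pos: [0.5754, 0.0688, 0.1238]
eef_rot: [-0.025, 3.139, 0.0]
contact_force: [-0.8, 0.3, 0.7]
gripper_width: 0.0522
```

Emit:
{"op": "apply_moves", "data": {
  "steps": "-6 0 0 0;-12 0 0 0;-17 0 0 0;-22 0 0 0;-26 0 0 0;-30 0 0 0;-34 0 0 0;-38 0 0 0"
}}

```text
time: 43.85
eef_pos: [0.6116, 0.0695, 0.1224]
eef_rot: [-0.025, 3.141, 0.0]
contact_force: [-2.9, 2.1, 0.9]
gripper_width: 0.052
```

Emit:
{"op": "apply_moves", "data": {
  "steps": "-2 0 0 0;-4 0 0 0;-6 0 0 0;-8 0 0 0;-10 0 0 0;-12 0 0 0;-14 0 0 0;-14 0 0 0"
}}

```text
time: 44.65
eef_pos: [0.6249, 0.0696, 0.1223]
eef_rot: [0.025, -3.141, 0.0]
contact_force: [-1.8, -0.5, 0.2]
gripper_width: 0.0517
```

Emit:
{"op": "apply_moves", "data": {
  "steps": "-1 0 0 0;-2 0 0 0;-3 0 0 0;-4 0 0 0;-4 0 0 0;-4 0 0 0;-4 0 0 0;-4 0 0 0"
}}

```text
time: 45.45
eef_pos: [0.6248, 0.0696, 0.1222]
eef_rot: [0.025, -3.134, 0.001]
contact_force: [-12.7, -0.2, 10.1]
gripper_width: 0.0521
```

Emit:
{"op": "apply_moves", "data": {
  "steps": "40 0 0 0;85 0 0 0;110 0 -40 0;110 0 -85 0;110 0 -128 0;110 45 -128 0;110 90 -128 0;110 135 -128 0"
}}

```text
time: 46.25
eef_pos: [0.5181, 0.2043, 0.2513]
eef_rot: [-0.022, 3.138, 0.001]
contact_force: [1.0, -0.4, 0.2]
gripper_width: 0.0518
```

Emit:
{"op": "apply_moves", "data": {
  "steps": "0 45 0 0;0 90 0 0;0 125 0 0;0 125 0 0;0 125 0 0;0 125 0 0;0 125 0 0;0 125 0 0",
  "fingers": 0
}}

```text
time: 47.05
eef_pos: [0.5155, 0.3268, 0.2506]
eef_rot: [-0.022, 3.141, 0.0]
contact_force: [-0.3, -1.3, -0.4]
gripper_width: 0.0
```

```bash
python3 - <<'E'
from h import *
s=ctrl.state();print(s['eef_pos'],R.from_rotvec(s['eef_rot']).as_matrix()[:2,:2].round(3).tolist())
d=snap('wrist','w20');e=snap('scene','s20');f=snap('side','d20')
a=cv2.resize(d['image'][:,:,::-1],(480,360))
b=cv2.resize(e['image'][170:275,185:385,::-1],(480,252),interpolation=cv2.INTER_CUBIC)[:240]
c=cv2.resize(f['image'][115:325,170:350,::-1],(320,374),interpolation=cv2.INTER_CUBIC)
o=np.zeros((600,800,3),np.uint8);o[:360,:480]=a;o[360:,:480]=b;o[:374,480:]=c
cv2.imwrite('pics/m20.png',o)
E
```

```text
[0.51550736 0.3268248  0.25058336] [[-1.0, -0.014], [-0.014, 1.0]]
```

View pics/m20.png

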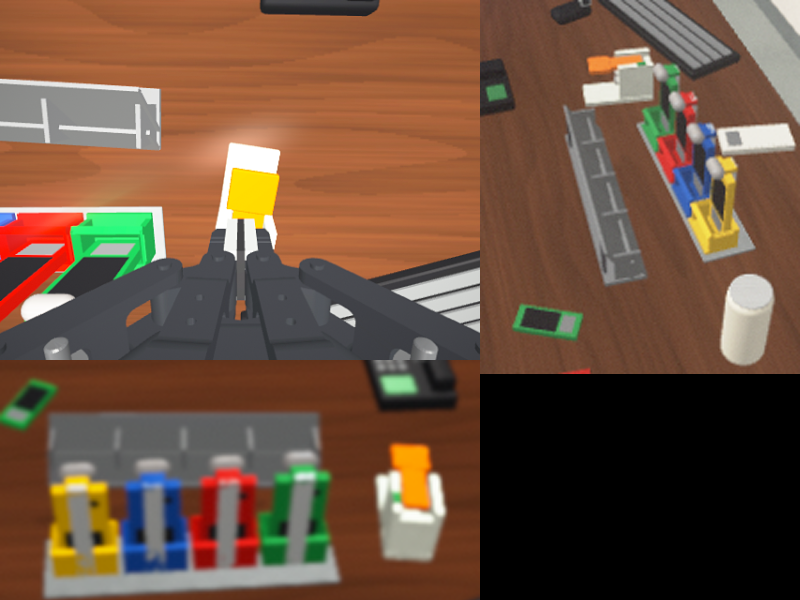

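All four stand upright in their own cradles and the rack is empty. The lever pad is in the wrist view at (228–280, 168–214), centre (253,192).

```bash
python3 - <<'E'
from h import *
w=load('w20');k=512/480
for p in((232,168),(280,175),(274,214),(228,211),(253,192)):print(atz(w,(p[0]*k,p[1]*k),.091).round(4))
E
```

```text
[0.5144 0.3179 0.091 ]
[0.521  0.3673 0.091 ]
[0.5637 0.3629 0.091 ]
[0.561 0.314 0.091]
[0.5396 0.34   0.091 ]
```

Emit:
{"op": "apply_moves", "data": {
  "steps": "-18 14 30 0;-18 14 75 0;-18 14 115 0;-18 14 140 0;-18 14 150 0;-18 14 156 0;-18 14 162 0;-18 14 168 0"
}}

```text
time: 48.0
eef_pos: [0.5343, 0.3428, 0.0838]
eef_rot: [-0.025, 3.138, 0.002]
contact_force: [-0.5, -0.6, 0.7]
gripper_width: -0.0001
```

Emit:
{"op": "apply_moves", "data": {
  "steps": "0 0 4 0;0 0 8 0;0 0 12 0;0 0 16 0;0 0 20 0;0 0 24 0;0 0 28 0;0 0 30 0"
}}

```text
time: 48.8
eef_pos: [0.5335, 0.3425, 0.0526]
eef_rot: [-0.025, 3.14, 0.001]
contact_force: [0.9, 0.1, 2.2]
gripper_width: 0.0002
```

Emit:
{"op": "apply_moves", "data": {
  "steps": "0 0 1 0;0 0 2 0;0 0 3 0;0 0 4 0;0 0 5 0;0 0 6 0;0 0 6 0;0 0 6 0"
}}

```text
time: 49.6
eef_pos: [0.5327, 0.3421, 0.0461]
eef_rot: [0.025, -3.141, 0.0]
contact_force: [-0.3, -0.0, 0.7]
gripper_width: -0.0002
```

Emit:
{"op": "apply_moves", "data": {
  "steps": "0 0 1 0;0 0 2 0;0 0 3 0;0 0 4 0;0 0 4 0;0 0 4 0;0 0 4 0;0 0 4 0"
}}

```text
time: 50.4
eef_pos: [0.5334, 0.3423, 0.0428]
eef_rot: [-0.025, 3.141, 0.0]
contact_force: [0.2, -0.9, 5.7]
gripper_width: -0.0
```

Emit:
{"op": "apply_moves", "data": {
  "steps": "0 0 1 0;0 0 2 0;0 0 2 0;0 0 2 0;0 0 2 0;0 0 2 0;0 0 2 0;0 0 2 0"
}}

```text
time: 51.2
eef_pos: [0.5339, 0.3423, 0.0416]
eef_rot: [-0.024, 3.139, 0.0]
contact_force: [-1.8, -2.0, 9.3]
gripper_width: -0.0002
```

Emit:
{"op": "apply_moves", "data": {
  "steps": "0 0 -30 0;0 0 -70 0;0 0 -110 0;0 0 -150 0;0 0 -190 0;40 0 -210 0;80 0 -210 0;80 0 -210 0"
}}

```text
time: 52.0
eef_pos: [0.4475, 0.3403, 0.2498]
eef_rot: [0.029, -3.136, 0.002]
contact_force: [-0.3, 0.2, 0.2]
gripper_width: -0.0001
```

```bash
python3 - <<'E'
from h import *
s=ctrl.state();print(s['eef_pos'],s['contact_force'])
d=snap('wrist','w21');e=snap('scene','s21');f=snap('side','d21')
a=cv2.resize(d['image'][:,:,::-1],(480,360))
b=cv2.resize(e['image'][150:270,120:390,::-1],(480,240),interpolation=cv2.INTER_CUBIC)
c=cv2.resize(f['image'][115:385,170:362,::-1],(320,450),interpolation=cv2.INTER_CUBIC)
o=np.zeros((600,800,3),np.uint8);o[:360,:480]=a;o[360:,:480]=b;o[:450,480:]=c
cv2.imwrite('pics/m21.png',o)
E
```

```text
[0.44750453 0.34026128 0.24984569] [-0.33254208  0.22065033  0.22762452]
```

View pics/m21.png

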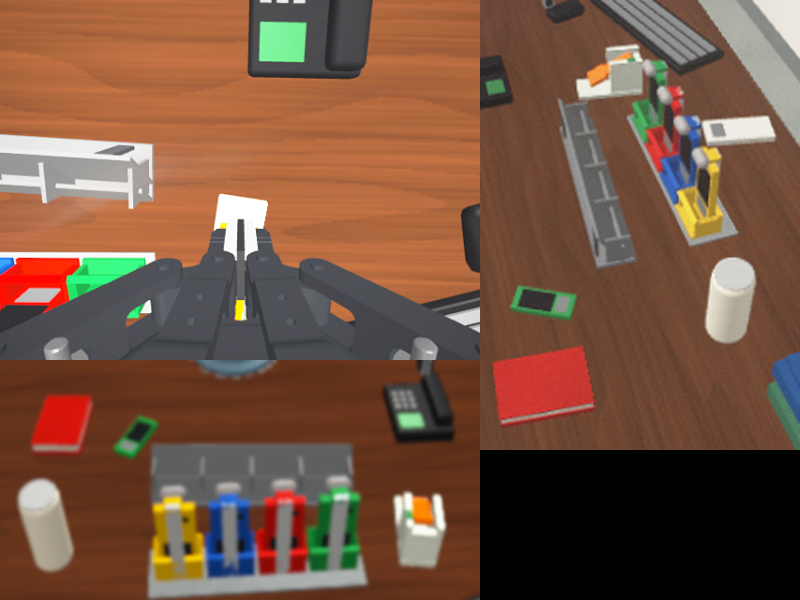

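The lever stays down after release (side view (600,72): the pad slopes down; scene view: the pad has dropped behind the unit). All four handhelds are upright and the tumbler, notebook and telephone have not moved. The robot is clear, so I'm handing in.

```bash
python3 -c "
from h import *
print(ctrl.state()['contact_force']); print(ctrl.hand_in())"
```

```text
[ 1.24058965  0.04107457 -1.05691302]
the job is handed in; nothing more can be done
None
```

All four handhelds are snapped upright in the cradles of their own colours. The orange lever was pressed down last and stayed down when I let go. The job is handed in, and `hand_in()` reports no verdict.

- **Order:** I did blue, yellow, green, then red. Each was gripped across its 68 mm width so it kept its lean. I lowered each one down the slope into its slot, then pushed it upright with two fingers, one on each side of the roller.
- **Red:** it was knocked sideways in the rack partway through, about 23° of roll. I pushed it straight again in its bay before picking it up.
- **Final checks:** every push ended at the same depth, about 17.5 mm in front of the slot middle, and the force rose to 10–16 N only at that stop (the highest was 15.6 N). The last pictures show four upright handhelds, an empty rack and the tumbler, notebook and telephone not visibly moved. The robot was touching nothing at about 52 s.
- **Limits:** nothing failed or clearly disagreed. The roller lift and lever angle cannot be read directly, so "snapped" and "latched" rest on the forces and the pictures. The pushes met the plates near their top edges, higher than the suggested 80–110 mm, because the tool could only point straight down.

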